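Click the stove's wind screen into its catch

ROBOT

A 6-joint arm with a two-finger parallel gripper is mounted at the origin on the work surface. World frame = base frame: x ahead of the robot, y to its left, z up, the work surface at z = 0. Lengths are in m, angles in rad, forces in N, time in s.
With the tool pointing down it reaches from about 0.35 to 0.875 m from the base axis. Payload 4.2 kg.
Tool frame: the origin (TCP) lies midway between the tips of the shut fingers; the grasp point (between the pads) lies 19 mm behind it; x points along the fingers, z is the direction in which the jaws open and shut, and the axes are right-handed (so a half turn about x gives the same grasp; the last joint's range is limited). The gripper opens to 85 mm and grips with 20 to 120 N. Pads are 22 mm wide; open, the fingers measure 114 mm over their backs; the gripper's body (76 mm by 85 mm) begins 54 mm behind the grasp point. The pads swing forward as they close: fully open they stand 13 mm farther back than shut.
Start: joints at [1.569, 0.385, 0.008, 0, -1.194, -0.259], TCP at [0.161, 0.604, 0.203] pointing down, gripper open.
Joint ranges: [-3.14, 3.14], [-1.21, 2.06], [-1.07, 1.41], [-3.16, 2.05], [-2.99, -0.16], [-3.1, 3.1]. Speed limits (rad/s): [2.79, 2.79, 3.14, 3.14, 3.14, 3.14].

INTERFACE

Orientations are given as a rotation vector (axis times angle).
In Python, from station import robot gives the robot as it stands.
- The arm moves only by the shell command python3 -m handwheel 'ROWS' [FORCE]. ROWS is a JSON object of lists of equal length, an entry for each row: "travel": the shift along the tool's x, y, z in cm, a list of three; "turn": the turn about the tool's x in rad; "claw": the closure, from -1 (fully open) to 1 (shut). A call has 1 to 12 rows; each row is the pose to reach, as a shift and turn from the pose measured when the call began, along the tool's axes at that moment; what a row does not reach only later rows make up. A row lasts 1/12 s, in which the tool goes at most 41.7 mm and 7.16 degrees, less where a joint would pass 70% of its speed; a pose out of reach is approached as far as the arm can. A call with a gripper value outside its range is refused whole. The fingers move at their own pace and stop on an object; FORCE is the grip in N (left out, the last holds). Time passes only in rows, so rows that repeat a pose let the fingers close. It gives the time, the measured TCP pose, the force and the opening at its end, in the units of the state.
- robot.read_state(): the state, without advancing time (a new reading comes with each control period).
- robot.get_image(name): name is "side" or "top"; returns a dict with "img" (400x640x3 uint8, red, green, blue), "vertical_fov" (degrees; the focal length in pixels is half the picture's height over the tangent of half this angle, whatever the lens; pixels are square), "cx", "cy" (the principal point, pixels), "rvec" (rotation vector, rad) and "tvec" (3), from world to camera coordinates, as OpenCV has them. Camera axes: x right, y down, z forward; pixel columns grow to the right and rows downward; lengths in m; the calibration is good to about 2 mm. A picture is of the moment at which its call begins. There is no depth.
- robot.job_done(): hands the job in, once; it reports no verdict.
The state is a dict: "time_s": time; "joint_pos": joint angles; "qd": joint speeds; "joint_torque": joint torques, N m; "position": TCP position; "eef_rot": TCP orientation; "wrist_force": force on the tool from outside, world axes, zero at the start; "moment": the same for the moment, N m; "finger_gap": finger opening in m.
Only numpy, scipy, OpenCV 4.12 (cv2) and the standard library are available. Lean on these libraries where they do the work, as an engineer would, in place of code of your own. Each camera call takes 0.05 s, during which the arm holds its last target.

TASK

Push the folded wind screen along the rail of the camp stove, towards the notched double-ridged catch (not the plain stop block), until its roller rides over the near ridge and drops fully into the notch between the two ridges. Push it gently with the fingertips, do not grip it or lift it off the rail, leave the pot, shaker, mug and can where they stand, and finish with the hand clear of everything.

Things in the scene. Friction and masses are not known exactly. Their poses are not given: they have to be found in the camera images.
- stove: Fixed two-burner camp stove, 280 (x) x 520 (y) x 60 mm high, grey with a dark top. Origin: centre of its underside, on the table. The rail, an aluminium bar 24 mm wide and 500 mm long, runs along its near (robot) side, parallel to its y axis: centre line at x = -160 mm, top face 60 mm above the table.
- screen: Wind screen of 3 mm steel sheet, U-shaped from above: back plate 110 mm long over the rail's centre line, at each end a wing folded towards the stove (x = 0 to 45 mm). Sheet from 84 to 150 mm above the table. Starts between catch and stop; 1.5 N drag, 0.8 kg, held down by its weight and 7 N of spring. Origin: mid-length, on the rail's centre line at table height; y along the rail.
- plunger (a joint): Height of the wind screen's sprung roller above the rail, m: 0 on the plain rail and when fully dropped into the notch, 0.006 on the crest of a ridge. The roller moves up and down in the screen; the sheet itself stays level.
- screen_lift (a joint): How far the whole wind screen is lifted off the rail, m: 0 as it should be, also on the ridges; grows if someone lifts it (up to 0.06).
- roller_low (a point): Underside of the wind screen's sprung roller (12 mm diameter), at mid-length of the screen on the rail's centre line; 60 mm above the table on the plain rail and in the notch.
- wing_left (a point): Centre of the outer face of the wind screen's left (+y) wing, 55 mm along the rail from the roller, 117 mm above the table; the face, 45 mm wide and 66 mm high, is the place to push towards -y; push in its upper 25 mm so that wide grippers clear the sheet (top edge 150 mm above the table).
- wing_right (a point): Centre of the outer face of the wind screen's right (-y) wing, 55 mm along the rail from the roller, 117 mm above the table; the place to push towards +y, in its upper 25 mm likewise.
- catch: Black catch clamped on the rail left or right of the screen: two 6 mm high ridges with a notch between, 60 mm long, 22 mm wide. Origin: middle of the notch, on the rail's top; y along the rail. Each way from it: floor to 4.5 mm, steep wall to the crest at 8.5-14 mm, gentle ramp down to 30 mm. Climbing the near ramp takes 3 to 8 N; the force dips as the roller drops in, then the far wall stops it.
- stop: Plain black plastic stop block fixed on the rail on the other side of the wind screen: 20 mm along the rail, 22 mm wide, 13 mm high, no notch. The screen's roller cannot pass it. Origin: its middle, on the rail's top face. It has no thumb screw; the catch has one on the robot's side.
- pot: Aluminium cooking pot, 136 mm across, 60 mm high, standing on the grate of one burner, 78 mm above the table. Leave alone. Origin: centre of its underside.
- shaker: Glass shaker jar with aluminium cap, 40 mm across, 75 mm high, standing on the stove's top between the burners. Leave alone. Origin: centre of its underside.
- mug: Aluminium mug, 80 mm across, 80 mm high, on the table on the robot's side of the rail. Leave alone. Origin: centre of its underside.
- can: Food can, 74 mm across, 100 mm high, on the table on the robot's side of the rail. Leave alone. Origin: centre of its underside.

How it is judged:
On the way, in this order (a step that is already met when the one before it is completed fails the run):
1. the roller rides up on the catch's near ridge (value of joint plunger above 0.0035 m and horizontal distance between roller_low and catch below 0.025 m).
2. the roller has dropped into the notch (y of roller_low in the frame of catch between -0.004 and 0.004 m and value of joint plunger below 0.0025 m), for 0.2 s.
At the end, for the whole second after the job is handed in: The wind screen's roller rests in the notch, within 4 mm of its middle along the rail and within 2.5 mm of fully down, the screen not lifted (under 3 mm) and at rest; pot, shaker, mug and can within 20 mm of where they stood (all of step 2 and value of joint screen_lift below 0.003 m and linear speed of screen below 0.01 m/s and not (distance of pot from where it was at the start of the episode above 0.02 m) and not (distance of shaker from where it was at the start of the episode above 0.02 m) and not (distance of mug from where it was at the start of the episode above 0.02 m) and not (distance of can from where it was at the start of the episode above 0.02 m)); the robot touches nothing.
It fails at once if the screen is lifted off the rail (more than 8 mm) (value of joint screen_lift above 0.008 m).
It fails at once if the screen is gripped or pushed hard (more than 35 N from the fingers) (contact force between the fingers and screen above 35 N).
It fails at once if a pot, shaker, mug or can is knocked or carried away (more than 20 mm) (distance of any of pot, shaker, mug, can from where it was at the start of the episode above 0.02 m).
It also fails if it takes over 48 s, if anything falls off the work surface, if the arm or the gripper's body presses on something with over 40 N, if the wrist force passes 120 N, or if a joint passes its speed limit or range.

## Working session

There is one attempt and no reset: what is moved stays moved. The work goes in short steps, Python scripts to look and compute and a shell command to move; the robot and the scene stay as the last step left them, time stands still between calls to the robot, and variables do not carry over. Pictures are saved under pics/ and viewed, and the job is handed in when it is done.

```bash
mkdir -p pics; ls; cat > h.py <<'E'
import numpy as np,cv2
from station import robot
def snap(n,f):
    d=robot.get_image(n); cv2.imwrite('pics/'+f+'.png',d['img'][:,:,::-1]); 
    np.save('pics/'+f+'.npy',{k:v for k,v in d.items()},allow_pickle=True); return d
def load(f): return np.load('pics/'+f+'.npy',allow_pickle=True).item()
def ray(d,u,v):
    f=200/np.tan(np.radians(d['vertical_fov'])/2)
    R=cv2.Rodrigues(np.array(d['rvec'],float))[0]; t=np.array(d['tvec'],float)
    return -R.T@t, R.T@np.array([(u-d['cx'])/f,(v-d['cy'])/f,1])
def atz(d,u,v,z):
    c,r=ray(d,u,v); return c+r*(z-c[2])/r[2]
def proj(d,P):
    f=200/np.tan(np.radians(d['vertical_fov'])/2)
    R=cv2.Rodrigues(np.array(d['rvec'],float))[0]; q=R@np.array(P,float)+np.array(d['tvec'],float)
    return f*q[0]/q[2]+d['cx'],f*q[1]/q[2]+d['cy']
def crop(f,x0,y0,x1,y1,k,o):
    im=cv2.imread('pics/'+f+'.png')[y0:y1,x0:x1]; cv2.imwrite('pics/'+o+'.png',cv2.resize(im,None,fx=k,fy=k,interpolation=cv2.INTER_CUBIC))
E
python3 - <<'E'
from h import *
for n in('side','top'):
    d=snap(n,n+'0'); print({k:v for k,v in d.items() if k!='img'})
s=robot.read_state(); print(s)
E
```

```text
pics
{'vertical_fov': 44.47129949561992, 'cx': 314.94703125438235, 'cy': 201.44015072358067, 'rvec': array([ 2.06755034, -0.55769873,  0.33847085]), 'tvec': array([-0.48252802,  0.21845993,  1.07567858])}
{'vertical_fov': 48.66118663193387, 'cx': 323.1480082527788, 'cy': 203.04567637808663, 'rvec': array([ 2.15701214, -2.17774344,  0.06391707]), 'tvec': array([-0.00603428,  0.54684462,  1.09577488])}
{'time_s': 0.1, 'joint_pos': array([ 1.56862274e+00,  3.85493634e-01,  6.78985780e-03, -4.47847405e-04,
       -1.19401755e+00, -2.58574580e-01]), 'qd': array([ 1.15006062e-03, -4.07033990e-06,  3.27431549e-03,  1.99512980e-03,
       -1.61420576e-03, -3.74111912e-04]), 'joint_torque': array([-1.28408683e-04, -3.93323672e+01,  1.88926256e+01,  4.19793561e+00,
       -2.62817062e-03,  8.34832065e-06]), 'position': array([0.16097589, 0.60332213, 0.2018314 ]), 'eef_rot': array([ 1.39714808,  1.07295317, -1.39980288]), 'wrist_force': array([-0.86314807,  0.80508967,  0.50034378]), 'moment': array([-0.0633572 , -0.04583671, -0.03532011]), 'finger_gap': 0.08572132018329526}
```

View pics/side0.png

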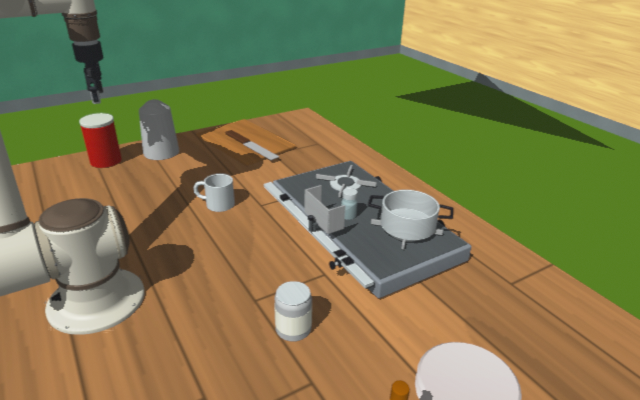

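View pics/top0.png

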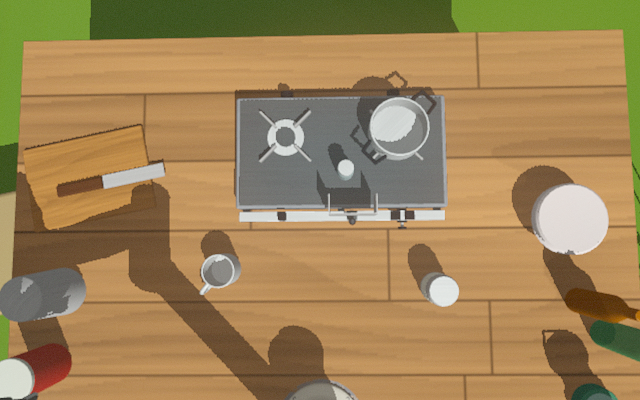

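The top view has +y to the left. The screen sits at about (352,205), the plain stop at (282,215), and the catch with its thumb screw at (402,215). So I push towards -y on the left wing. Next I'll zoom in.

```bash
python3 - <<'E'
from h import *
crop('top0',230,170,450,240,3.6,'topc'); crop('side0',250,160,400,290,5,'sidec')
E
```

```text
(no output)
```

View pics/topc.png

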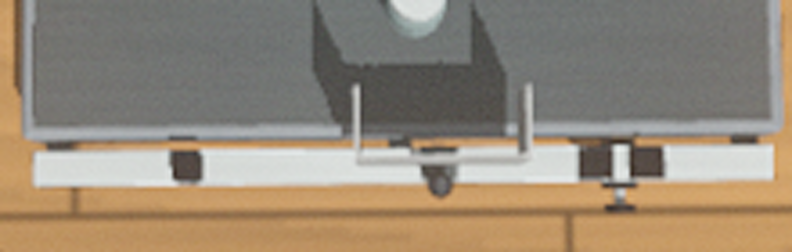

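View pics/sidec.png

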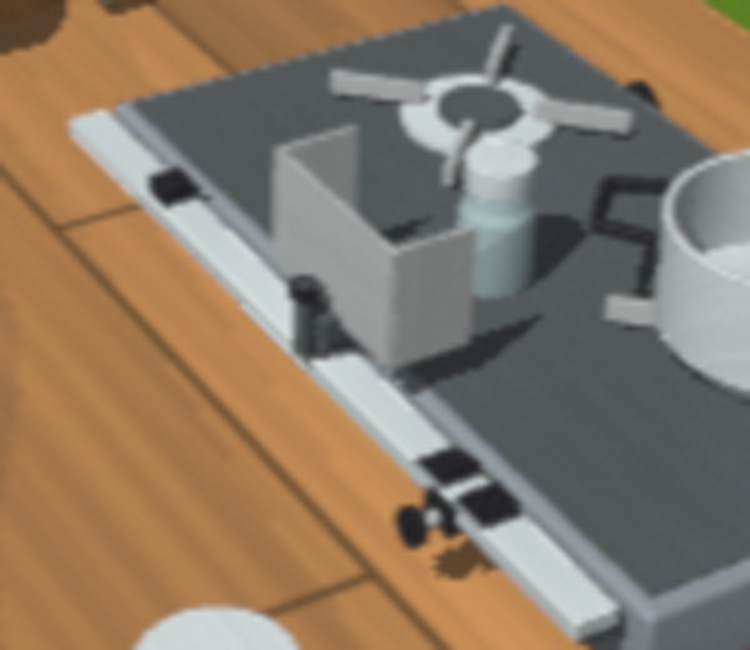

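```bash
python3 - <<'E'
from h import *
d=load('top0'); s=load('side0')
T=lambda u,v,z:print('top',u,v,atz(d,230+(u+.5)/3.6-.5,170+(v+.5)/3.6-.5,z).round(4))
S=lambda u,v,z:print('side',u,v,atz(s,250+(u+.5)/5-.5,160+(v+.5)/5-.5,z).round(4))
T(33,150,.06);T(33,187,.06);T(774,145,.06);T(774,180,.06)
print('catch');T(578,161,.064);T(664,161,.064);T(621,161,.062)
print('scr');T(353,158,.15);T(532,158,.15);T(354,85,.15);T(529,85,.15)
S(275,150,.15);S(395,248,.15);S(357,127,.15);S(473,231,.15);
print('catchside');S(447,465,.064);S(490,503,.064); S(468,484,.064)
print('objs shaker cap, pot top, mug top, can top')
for u,v,z in((345,162,.135),(399,116,.138),(219,268,.08),(443,284,.1)):print(atz(d,u,v,z).round(3))
print(cv2.Rodrigues(robot.read_state()['eef_rot'])[0].round(3))
E
```

```text
top 33 150 [0.5255 0.1948 0.06  ]
top 33 187 [0.5003 0.1946 0.06  ]
top 774 145 [ 0.5238 -0.3066  0.06  ]
top 774 180 [ 0.5002 -0.3059  0.06  ]
catch
top 578 161 [ 0.5141 -0.1743  0.064 ]
top 664 161 [ 0.5135 -0.2319  0.064 ]
top 621 161 [ 0.5139 -0.2034  0.062 ]
scr
top 353 158 [ 0.5125 -0.0243  0.15  ]
top 532 158 [ 0.5114 -0.135   0.15  ]
top 354 85 [ 0.5581 -0.0253  0.15  ]
top 529 85 [ 0.5569 -0.134   0.15  ]
side 275 150 [ 0.5147 -0.0235  0.15  ]
side 395 248 [ 0.5186 -0.1287  0.15  ]
side 357 127 [ 0.5622 -0.0235  0.15  ]
side 473 231 [ 0.5586 -0.1339  0.15  ]
catchside
side 447 465 [ 0.5144 -0.1864  0.064 ]
side 490 503 [ 0.516  -0.2196  0.064 ]
side 468 484 [ 0.515  -0.2031  0.064 ]
objs shaker cap, pot top, mug top, can top
[ 0.631 -0.065  0.135]
[ 0.736 -0.19   0.138]
[0.389 0.237 0.08 ]
[ 0.35  -0.288  0.1  ]
[[-0.     0.966 -0.258]
 [-0.002 -0.258 -0.966]
 [-1.     0.     0.002]]
```

```bash
python3 -m handwheel '{"travel":[[0,2.1,1.8],[0,4.2,3.6],[0,6.3,5.5],[0,8.4,7.3],[0,10.5,9.1],[0,12.6,11],[0,14.7,12.8],[0,16.8,14.6],[0,18.9,16.4],[0,21,18.3],[0,23.1,20.1],[0,25.2,21.9]],"turn":[0,0,0,0,0,0,0,0,0,0,0,0],"claw":[0,0.5,1,1,1,1,1,1,1,1,1,1]}' 20
```

```text
time_s: 1.1
position: [0.3483, 0.3252, 0.202]
eef_rot: [1.397, 1.073, -1.4]
wrist_force: [-0.1, 0.9, 0.6]
finger_gap: 0.0001
```

```bash
python3 -m handwheel '{"travel":[[0,2.1,1.8],[0,4.2,3.6],[0,6.3,5.5],[0,8.4,7.3],[0,10.5,9.1],[0,12.6,11],[0,14.7,12.8],[0,16.8,14.6],[0,18.9,16.4],[0,21,18.3],[0,23.1,20.1],[0,25.2,21.9]],"turn":[0.1,0.21,0.32,0.43,0.54,0.65,0.76,0.87,0.98,1.09,1.2,1.31],"claw":[1,1,1,1,1,1,1,1,1,1,1,1]}'
python3 - <<'E'
from h import *
s=robot.read_state();print(s['position'],s['finger_gap'],cv2.Rodrigues(s['eef_rot'])[0].round(3),s['wrist_force'])
snap('top','top1');snap('side','side1')
E
```

```text
time_s: 2.1
position: [0.5355, 0.0472, 0.2021]
eef_rot: [-2.218, 0.009, 2.222]
wrist_force: [0.5, 0.2, 0.1]
finger_gap: 0.0003
[0.53552193 0.04724833 0.20211469] 0.0003361466906459237 [[-0.002 -0.006 -1.   ]
 [-0.002 -1.     0.006]
 [-1.     0.002  0.002]] [0.45180379 0.15808066 0.07961312]
```

View pics/top1.png

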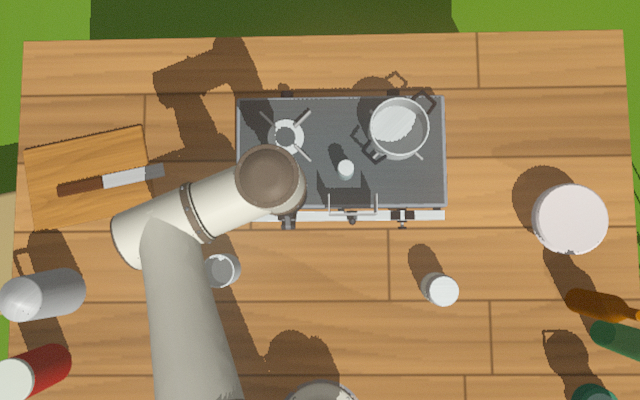

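The arm has reached its pose with the hand left of the screen and clear, and the scene is undisturbed. Now I lower the hand and approach.

```bash
python3 -m handwheel '{"travel":[[1.5,0,0],[3,0,0],[4.5,0,0],[6,0,0],[7,0,0],[7,0.8,0],[7,1.6,0],[7,2.4,0],[7,3.2,0],[7,4,0],[7,4.5,0],[7,4.5,0]],"turn":[0,0,0,0,0,0,0,0,0,0,0,0],"claw":[1,1,1,1,1,1,1,1,1,1,1,1]}'
python3 - <<'E'
from h import *
snap('top','top2');snap('side','side2')
crop('side2',200,110,400,290,4,'side2c')
E
```

```text
time_s: 3.2
position: [0.5361, -0.0004, 0.1322]
eef_rot: [-2.218, 0.012, 2.22]
wrist_force: [0.3, 0.6, -0.0]
finger_gap: -0.0004
```

View pics/side2c.png

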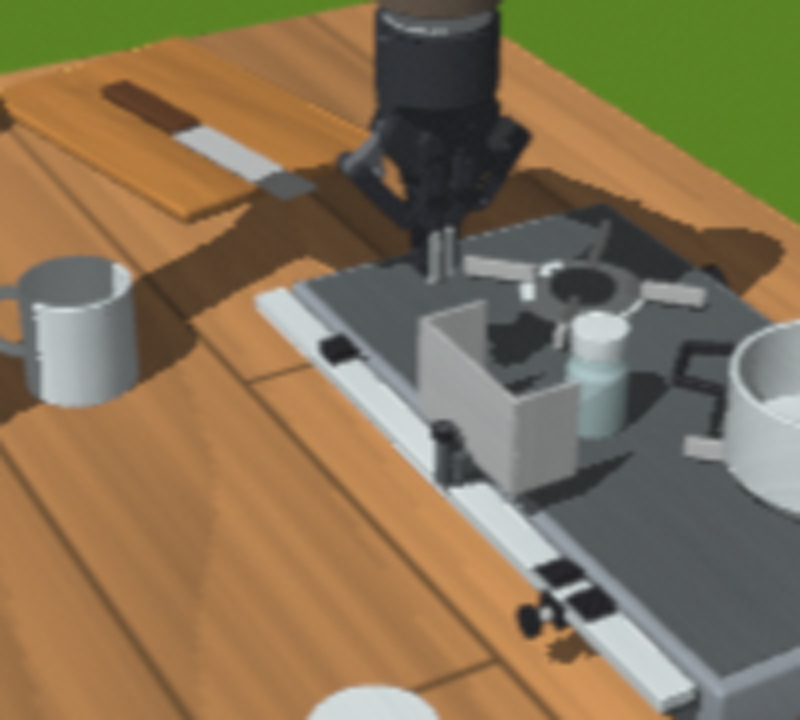

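```bash
python3 - <<'E'
from h import *
d=load('side2');p=np.array(proj(d,[.536,0,.132]));print((p-[200,110])*4)
E
python3 -m handwheel '{"travel":[[0,0.3,0],[0,0.6,0],[0,0.9,0],[0,1.2,0],[0,1.5,0],[0,1.8,0],[0,2.0,0],[0,2.0,0]],"turn":[0,0,0,0,0,0,0,0],"claw":[1,1,1,1,1,1,1,1]}'
python3 - <<'E'
from h import *
snap('side','side3')
crop('side3',200,110,400,290,4,'side3c')
E
```

```text
[428.78893653 318.37428995]
time_s: 3.97
position: [0.5359, -0.02, 0.1321]
eef_rot: [-2.218, 0.012, 2.221]
wrist_force: [-0.9, 0.7, -0.0]
finger_gap: 0.0002
```

View pics/side3c.png

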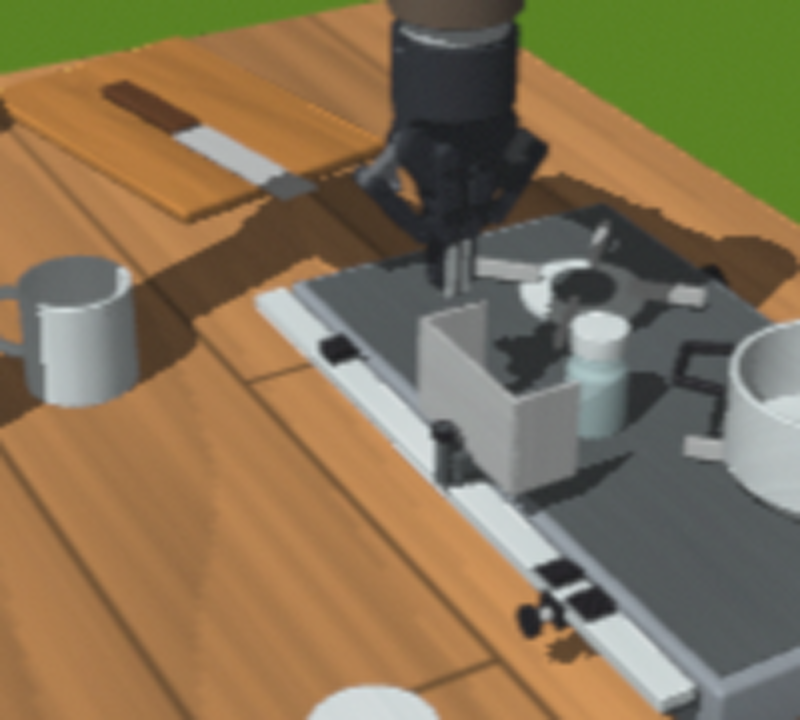

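```bash
python3 - <<'E'
from h import *
crop('side3',280,150,350,210,10,'a'); crop('side2',280,150,350,210,10,'b')
crop('top2',260,150,380,240,6,'c')
d=load('side3')
for P in([.536,-.02,.132],[.536,-.02,.151],[.536,-.031,.132],[.536,-.0245,.15]):print(((np.array(proj(d,P))-[280,150])*10).round())
E
```

```text
[312. 431.]
[313. 366.]
[334. 451.]
[322. 377.]
```

View pics/a.png

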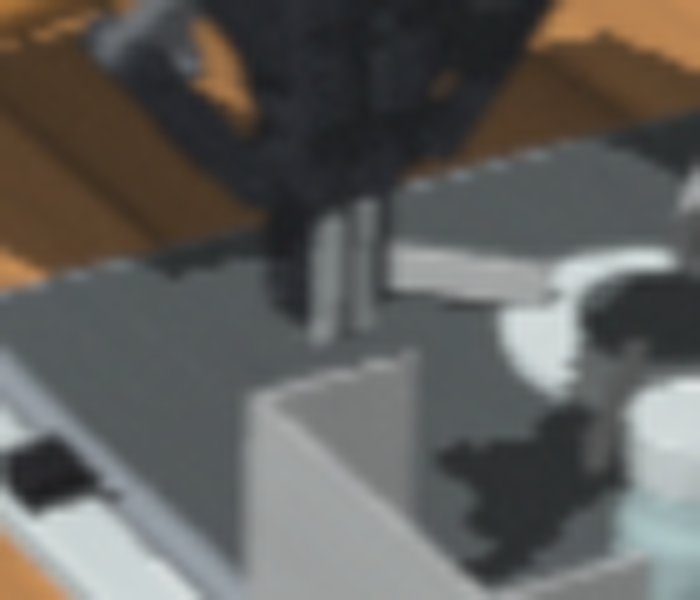

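View pics/b.png

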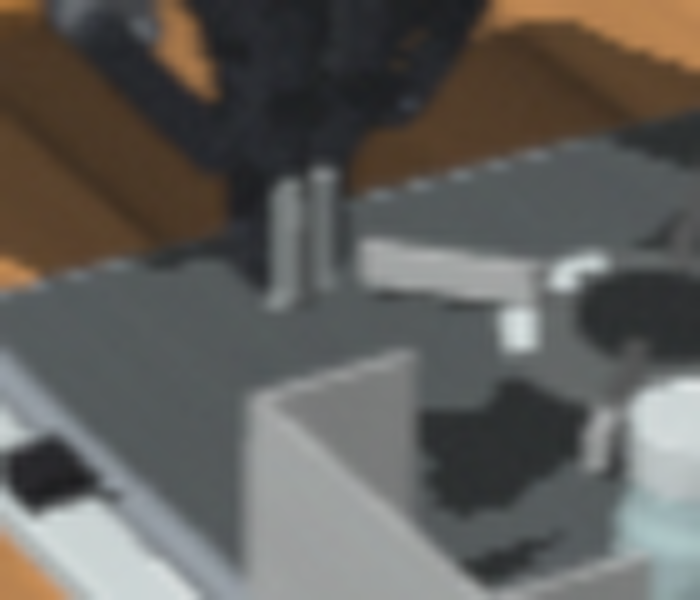

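View pics/c.png

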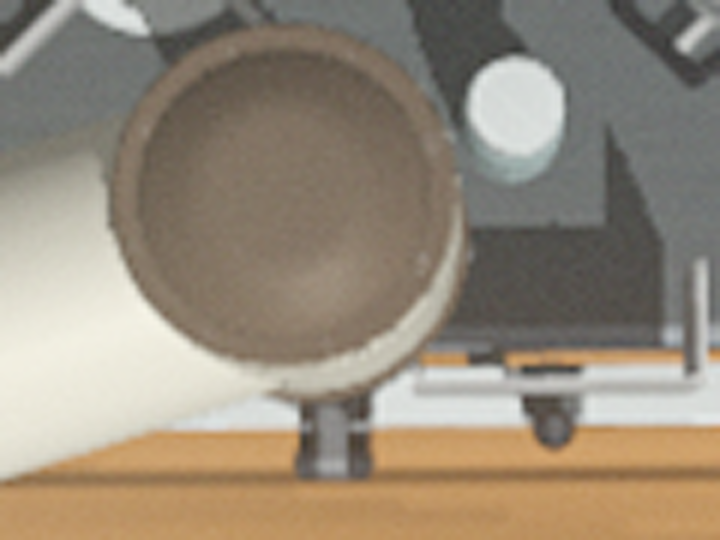

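```bash
python3 - <<'E'
from h import *
for f,u,v in(('side2',30.2,29.7),('side3',34.1,33.7)):
    d=load(f)
    for z in(.132,.145,.155,.165):print(f,z,atz(d,280+u,150+v,z).round(4))
d=load('side0')
p=proj(d,[.161,.603,.202]);print(p); crop('side0',60,40,140,140,6,'e')
print(robot.read_state()['joint_pos'])
E
```

```text
side2 0.132 [0.5688 0.041  0.132 ]
side2 0.145 [0.5569 0.0209 0.145 ]
side2 0.155 [0.5477 0.0055 0.155 ]
side2 0.165 [ 0.5385 -0.01    0.165 ]
side3 0.132 [0.5669 0.0176 0.132 ]
side3 0.145 [ 0.555  -0.0019  0.145 ]
side3 0.155 [ 0.5458 -0.017   0.155 ]
side3 0.165 [ 0.5366 -0.0321  0.165 ]
(np.float64(100.21653486443577), np.float64(111.74644742889569))
[ 0.26726899  0.30007336 -0.31213001  0.00305796 -0.96088417 -0.27628401]
```

View pics/e.png

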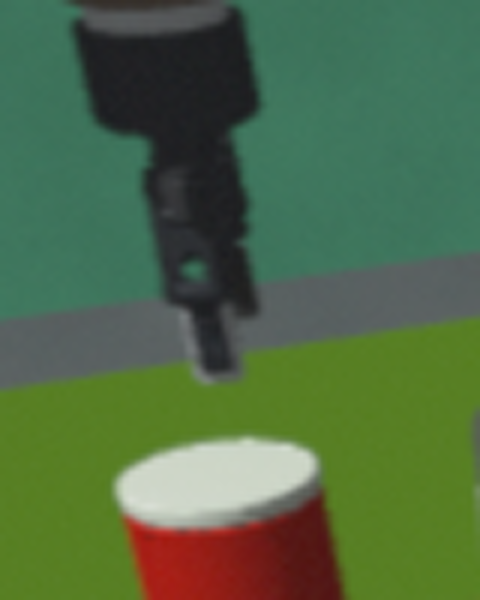

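```bash
python3 -m handwheel '{"travel":[[0,-0.7,0],[0,-1.4,0],[0,-2.1,0],[0,-2.8,0],[0,-3,0],[0.5,-3,0],[1,-3,0],[1.5,-3,0],[2,-3,0],[2.5,-3,0],[2.5,-3,0],[2.5,-3,0]],"turn":[0,0,0,0,0,0,0,0,0,0,0,0],"claw":[1,1,1,1,1,1,1,1,1,1,1,1]}'
python3 - <<'E'
from h import *
d=snap('side','side4');snap('top','top4')
crop('side4',270,140,350,210,9,'f'); crop('top4',240,150,380,240,5,'g')
p=robot.read_state()['position']
print(p,(np.array(proj(d,p))-[270,140])*9)
E
```

```text
time_s: 5.02
position: [0.5359, 0.0099, 0.1065]
eef_rot: [-2.217, 0.012, 2.222]
wrist_force: [0.3, 0.3, -0.2]
finger_gap: 0.0003
[0.53639159 0.01005965 0.10710677] [317.42260732 505.3836429 ]
```

View pics/f.png

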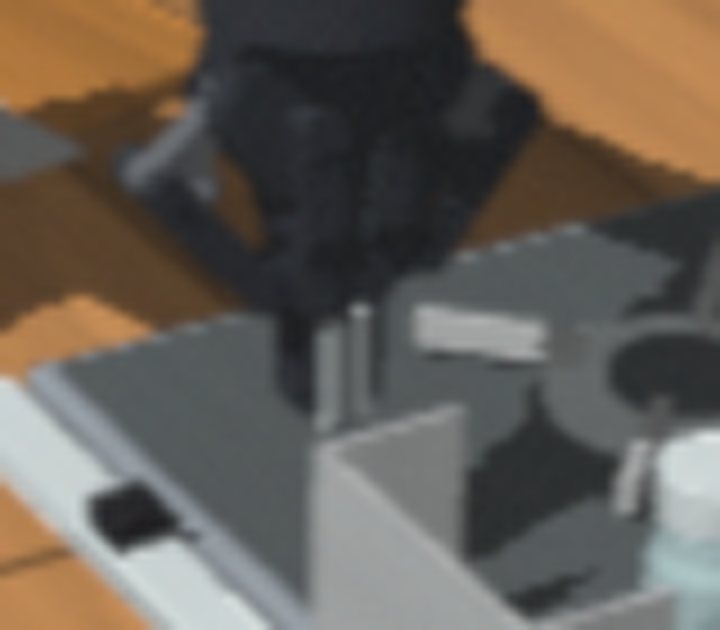

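View pics/g.png

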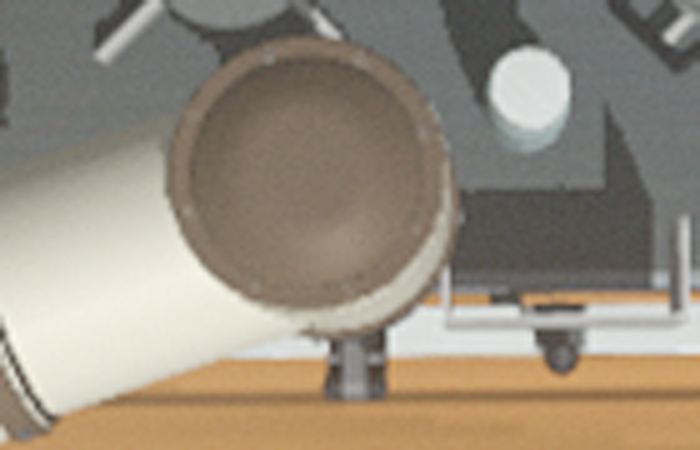

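```bash
python3 - <<'E'
from h import *
d=load('top4')
for z in(.17,.19,.21,.23):print(z,atz(d,240+71.2,150+79.5,z).round(4),atz(d,240+65,150+79.5,z).round(4),atz(d,240+77.2,150+79.5,z).round(4))
# side knuckle
d=load('side4')
for f in [(128,165),(535,115)]:
  for y in(.0,.01,.03):
    c,r=ray(d,270+f[0]/9,140+f[1]/9);print(f,(c+r*(y-c[1])/r[1]).round(4))
E
```

```text
0.17 [0.4768 0.0118 0.17  ] [0.4769 0.0254 0.17  ] [ 0.4766 -0.0013  0.17  ]
0.19 [0.4763 0.0108 0.19  ] [0.4764 0.0241 0.19  ] [ 0.4762 -0.002   0.19  ]
0.21 [0.4758 0.0098 0.21  ] [0.4759 0.0228 0.21  ] [ 0.4757 -0.0028  0.21  ]
0.23 [0.4753 0.0088 0.23  ] [0.4755 0.0215 0.23  ] [ 0.4752 -0.0035  0.23  ]
(128, 165) [0.4716 0.     0.2361]
(128, 165) [0.4767 0.01   0.2304]
(128, 165) [0.4871 0.03   0.2192]
(535, 115) [0.5993 0.     0.221 ]
(535, 115) [0.6058 0.01   0.2152]
(535, 115) [0.6189 0.03   0.2036]
```

The pixels put the visible fingertips about 30 mm higher than the reported TCP. That also explains why the first approach passed over the sheet without touching it. I'll lower a little more and feel for contact.

```bash
python3 -m handwheel '{"travel":[[0.4,0,0],[0.8,0,0],[0.8,0.5,0],[0.8,1,0],[0.8,1.5,0],[0.8,1.8,0],[0.8,2.0,0],[0.8,2.2,0],[0.8,2.4,0],[0.8,2.6,0],[0.8,2.8,0],[0.8,3.0,0]],"turn":[0,0,0,0,0,0,0,0,0,0,0,0],"claw":[1,1,1,1,1,1,1,1,1,1,1,1]}'
python3 - <<'E'
from h import *
d=snap('side','side5');snap('top','top5')
crop('side5',270,140,390,240,6,'h5');crop('top5',230,170,450,240,3.6,'t5')
E
```

```text
time_s: 6.12
position: [0.5363, -0.0199, 0.0993]
eef_rot: [-2.218, 0.011, 2.22]
wrist_force: [0.8, 1.7, 0.9]
finger_gap: 0.0001
```

View pics/h5.png

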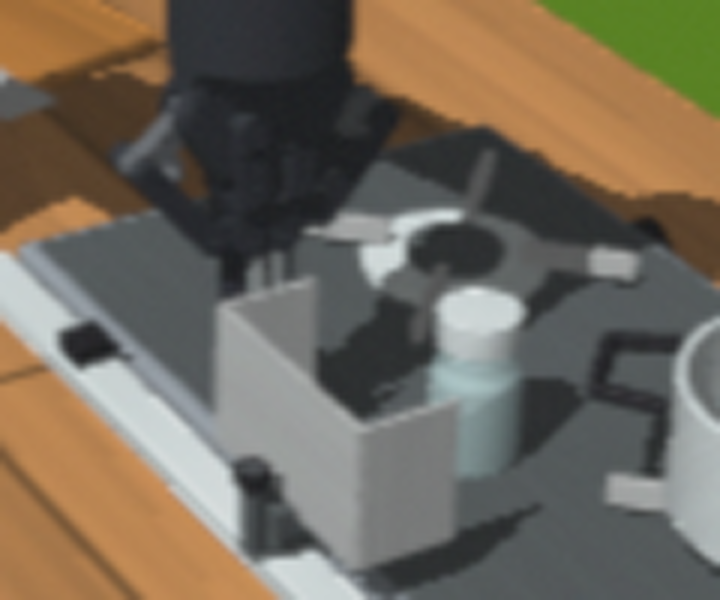

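View pics/t5.png

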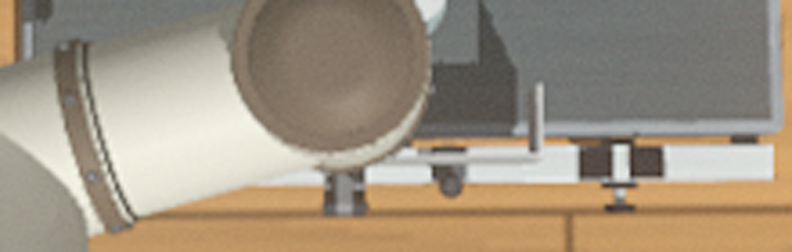

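Contact is made: the screen has shifted by about 6.5 mm at 1.7 N, and the contact position is as predicted. Now I push along the plain rail.

```bash
python3 -m handwheel '{"travel":[[0,0.3,0],[0,0.8,0],[0,1.3,0],[0,1.8,0],[0,2.3,0],[0,2.8,0],[0,3.3,0],[0,3.8,0],[0,4.3,0],[0,4.8,0],[0,5.2,0],[0,5.4,0]],"turn":[0,0,0,0,0,0,0,0,0,0,0,0],"claw":[1,1,1,1,1,1,1,1,1,1,1,1]}'
```

```text
time_s: 7.22
position: [0.5358, -0.0749, 0.0995]
eef_rot: [-2.218, 0.013, 2.22]
wrist_force: [0.9, 1.9, -1.0]
finger_gap: -0.0001
```

```bash
python3 -m handwheel '{"travel":[[0,0.3,0],[0,0.6,0],[0,0.9,0],[0,1.2,0],[0,1.5,0],[0,1.8,0],[0,2.1,0],[0,2.4,0],[0,2.7,0],[0,2.9,0],[0,3.0,0],[0,3.1,0]],"turn":[0,0,0,0,0,0,0,0,0,0,0,0],"claw":[1,1,1,1,1,1,1,1,1,1,1,1]}'
python3 - <<'E'
from h import *
d=snap('side','side6');snap('top','top6')
crop('side6',270,140,390,290,4,'h6');crop('top6',230,170,450,240,3.6,'t6')
E
```

```text
time_s: 8.22
position: [0.5355, -0.1061, 0.0996]
eef_rot: [-2.218, 0.013, 2.22]
wrist_force: [1.4, 2.6, 1.0]
finger_gap: 0.0003
```

View pics/h6.png

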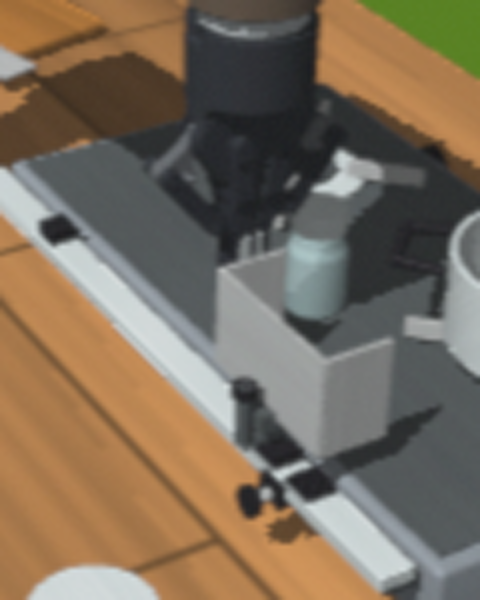

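View pics/t6.png

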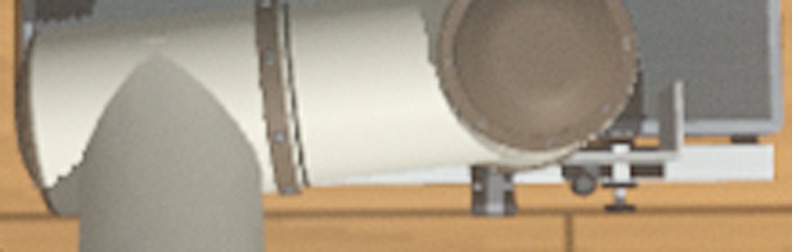

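Fingers are on the wing, the shaker is undisturbed, and the roller is at the foot of the ramp. Next, climb slowly.

```bash
python3 -m handwheel '{"travel":[[0,0.1,0],[0,0.2,0],[0,0.3,0],[0,0.4,0],[0,0.5,0],[0,0.6,0],[0,0.7,0],[0,0.8,0],[0,0.9,0],[0,1.0,0],[0,1.1,0],[0,1.2,0]],"turn":[0,0,0,0,0,0,0,0,0,0,0,0],"claw":[1,1,1,1,1,1,1,1,1,1,1,1]}'
```

```text
time_s: 9.32
position: [0.5353, -0.1162, 0.0997]
eef_rot: [-2.217, 0.01, 2.219]
wrist_force: [-0.5, 10.2, 1.4]
finger_gap: -0.0001
```

```bash
python3 -m handwheel '{"travel":[[0,0.1,0],[0,0.2,0],[0,0.3,0],[0,0.4,0],[0,0.5,0],[0,0.6,0]],"turn":[0,0,0,0,0,0],"claw":[1,1,1,1,1,1]}'
```

```text
time_s: 9.82
position: [0.5353, -0.1205, 0.0997]
eef_rot: [-2.216, 0.007, 2.218]
wrist_force: [-0.2, 9.2, 1.7]
finger_gap: -0.0001
```

```bash
python3 -m handwheel '{"travel":[[0,0.1,0],[0,0.2,0],[0,0.3,0],[0,0.4,0]],"turn":[0,0,0,0],"claw":[1,1,1,1]}'
```

```text
time_s: 10.15
position: [0.5353, -0.1239, 0.0997]
eef_rot: [-2.216, 0.006, 2.218]
wrist_force: [0.1, 5.9, 0.4]
finger_gap: 0.0
```

```bash
python3 -m handwheel '{"travel":[[0,0.1,0],[0,0.2,0],[0,0.3,0]],"turn":[0,0,0],"claw":[1,1,1]}'
```

```text
time_s: 10.4
position: [0.5353, -0.1266, 0.0997]
eef_rot: [-2.216, 0.005, 2.217]
wrist_force: [-0.3, 5.3, -0.1]
finger_gap: -0.0001
```

```bash
python3 -m handwheel '{"travel":[[0,0.1,0],[0,0.2,0],[0,0.3,0]],"turn":[0,0,0],"claw":[1,1,1]}'
```

```text
time_s: 10.65
position: [0.5353, -0.1296, 0.0997]
eef_rot: [-2.216, 0.005, 2.217]
wrist_force: [1.1, 2.6, -0.4]
finger_gap: -0.0001
```

```bash
python3 -m handwheel '{"travel":[[0,0.05,0],[0,0.1,0],[0,0.15,0],[0,0.2,0]],"turn":[0,0,0,0],"claw":[1,1,1,1]}'
python3 - <<'E'
from h import *
d=snap('side','side7');snap('top','top7')
crop('side7',290,180,390,280,6,'h7');crop('top7',230,170,450,240,3.6,'t7')
E
```

```text
time_s: 10.98
position: [0.5349, -0.1323, 0.0997]
eef_rot: [-2.215, 0.006, 2.218]
wrist_force: [1.1, 0.4, -0.4]
finger_gap: -0.0001
```

View pics/h7.png

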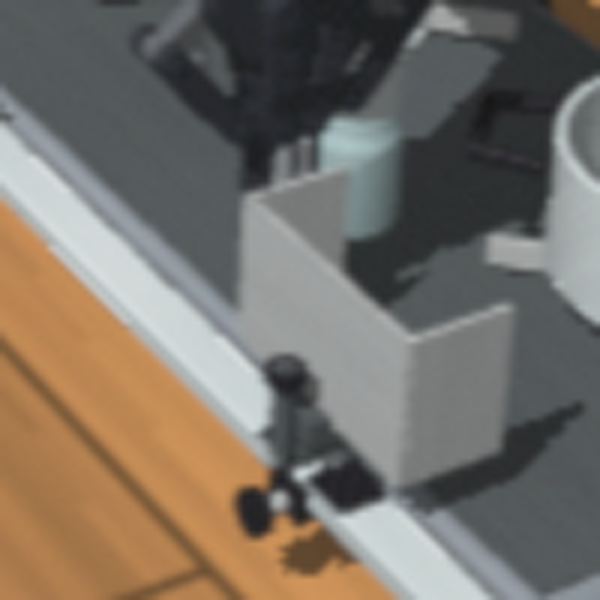

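View pics/t7.png

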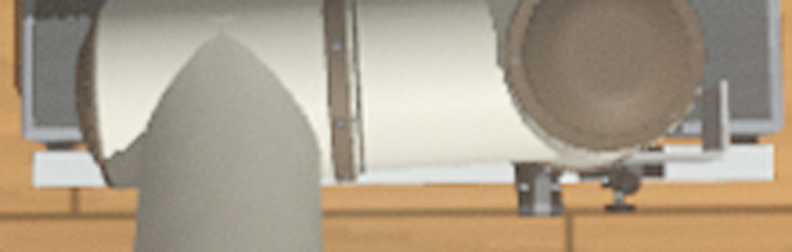

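```bash
python3 - <<'E'
from h import *
d=load('top7');T=lambda u,v,z:atz(d,230+(u+.5)/3.6-.5,170+(v+.5)/3.6-.5,z).round(4)
print(T(728,158,.15),T(727,85,.15))
s=load('side7');S=lambda u,v,z:atz(s,290+(u+.5)/6-.5,180+(v+.5)/6-.5,z).round(4)
print(S(243,200,.15),S(410,340,.15),S(347,172,.15),S(514,306,.15))
E
```

```text
[ 0.5102 -0.2557  0.15  ] [ 0.5555 -0.2564  0.15  ]
[ 0.5132 -0.1438  0.15  ] [ 0.5162 -0.2502  0.15  ] [ 0.5592 -0.1465  0.15  ] [ 0.5614 -0.2513  0.15  ]
```

```bash
python3 -m handwheel '{"travel":[[0,0.05,0],[0,0.1,0],[0,0.15,0],[0,0.2,0],[0,0.2,0]],"turn":[0,0,0,0,0],"claw":[1,1,1,1,1]}'
```

```text
time_s: 11.5
position: [0.5348, -0.1343, 0.0996]
eef_rot: [-2.215, 0.006, 2.218]
wrist_force: [0.4, 0.4, 0.8]
finger_gap: 0.0001
```

```bash
python3 -m handwheel '{"travel":[[0,0.05,0],[0,0.1,0],[0,0.15,0],[0,0.2,0],[0,0.2,0]],"turn":[0,0,0,0,0],"claw":[1,1,1,1,1]}'
python3 - <<'E'
from h import *
d=snap('side','side8');snap('top','top8')
crop('side8',290,180,390,280,6,'h8');crop('top8',350,170,450,240,8,'t8')
E
```

```text
time_s: 11.92
position: [0.5348, -0.1362, 0.0996]
eef_rot: [-2.215, 0.006, 2.218]
wrist_force: [-1.0, 2.1, 1.8]
finger_gap: -0.0
```

View pics/h8.png

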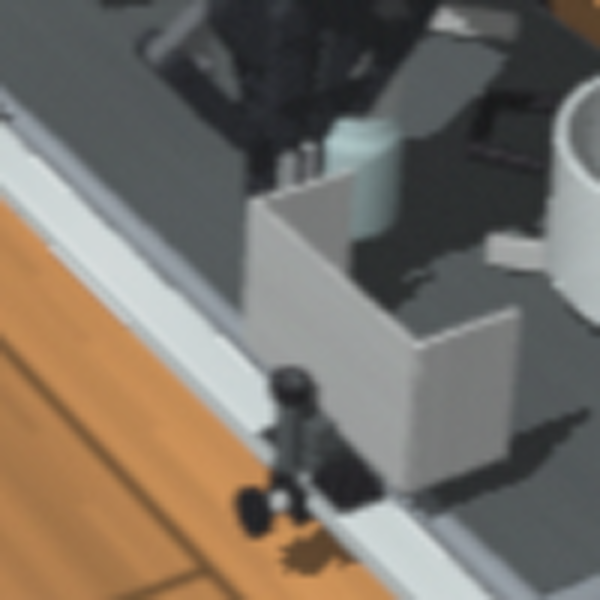

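View pics/t8.png

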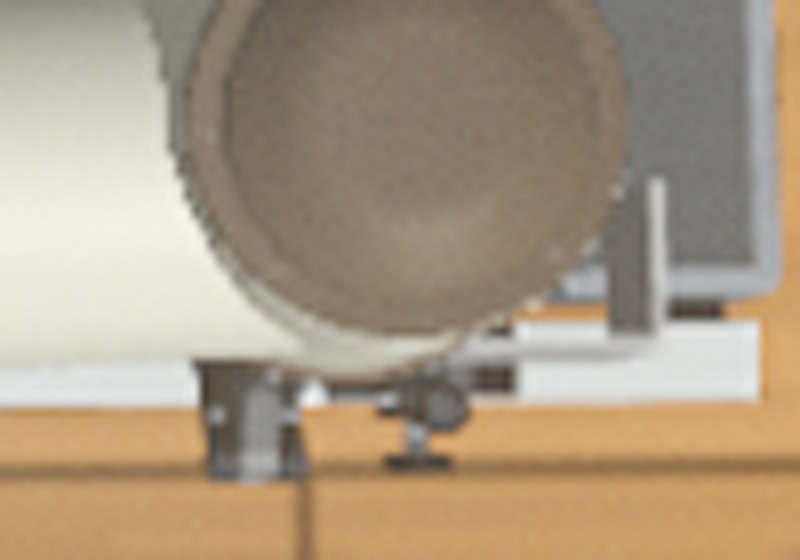

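```bash
python3 - <<'E'
from h import *
d=load('top8');T=lambda u,v,z:atz(d,350+(u+.5)/8-.5,170+(v+.5)/8-.5,z).round(4)
print(T(667,345,.15),T(665,180,.15),'screw',T(418,462,.055),'catchR',T(517,365,.062))
for z in(.08,.09,.1,.11):print(z,T(447,407,z))
d0=load('top0')
for z in(.08,.09,.1,.11):print(z,atz(d0,230+441/3.6,170+183/3.6,z).round(4))
print('screw0',atz(d0,230+621/3.6,170+207/3.6,.055))
s=load('side8');S=lambda u,v,z:atz(s,290+(u+.5)/6-.5,180+(v+.5)/6-.5,z).round(4)
print(S(249,200,.15),S(415,345,.15),S(353,174,.15),S(520,310,.15))
E
```

```text
[ 0.5121 -0.2581  0.15  ] [ 0.5581 -0.2589  0.15  ] screw [ 0.4828 -0.203   0.055 ] catchR [ 0.5116 -0.2324  0.062 ]
0.08 [ 0.4984 -0.2081  0.08  ]
0.09 [ 0.498  -0.2065  0.09  ]
0.1 [ 0.4975 -0.2049  0.1   ]
0.11 [ 0.4971 -0.2033  0.11  ]
0.08 [ 0.4986 -0.0823  0.08  ]
0.09 [ 0.4982 -0.0819  0.09  ]
0.1 [ 0.4978 -0.0815  0.1   ]
0.11 [ 0.4974 -0.0811  0.11  ]
screw0 [ 0.48231614 -0.2046393   0.055     ]
[ 0.5152 -0.1449  0.15  ] [ 0.516  -0.2535  0.15  ] [ 0.5605 -0.1488  0.15  ] [ 0.5618 -0.2544  0.15  ]
```

The screen's origin is at y ≈ -0.2025 and the catch at ≈ -0.203, so it is centred. The force dipped at the drop as expected. Retreating now.

```bash
python3 -m handwheel '{"travel":[[0,-0.2,0],[0,-0.6,0],[0,-1.2,0],[0,-2,0],[0,-3,0],[0,-4,0],[-2,-4,0],[-4,-4,0],[-6,-4,0],[-8,-4,0],[-10,-4,0],[-10,-4,0]],"turn":[0,0,0,0,0,0,0,0,0,0,0,0],"claw":[1,1,1,1,1,1,1,1,1,1,1,1]}'
```

```text
time_s: 13.02
position: [0.5379, -0.0957, 0.2044]
eef_rot: [-2.226, 0.005, 2.21]
wrist_force: [0.1, -0.4, 0.4]
finger_gap: -0.0001
```

```bash
python3 -m handwheel '{"travel":[[-2,-2,0],[-4,-5,0],[-5,-8,0],[-5,-11,0],[-5,-14,0],[-5,-17,0],[-5,-20,0],[-5,-22,0],[-5,-24,0],[-5,-25,0],[-5,-25,0],[-5,-25,0]],"turn":[0,0,0,0,0,0,0,0,0,0,0,0],"claw":[1,1,1,1,1,1,1,1,1,1,1,1]}'
python3 - <<'E'
from h import *
d=snap('side','side9');snap('top','top9')
crop('side9',290,180,390,280,6,'h9');crop('top9',350,170,450,240,8,'t9')
E
```

```text
time_s: 14.02
position: [0.5386, 0.1545, 0.2544]
eef_rot: [-2.226, 0.004, 2.211]
wrist_force: [-0.3, 0.9, -0.3]
finger_gap: -0.0
```

View pics/h9.png

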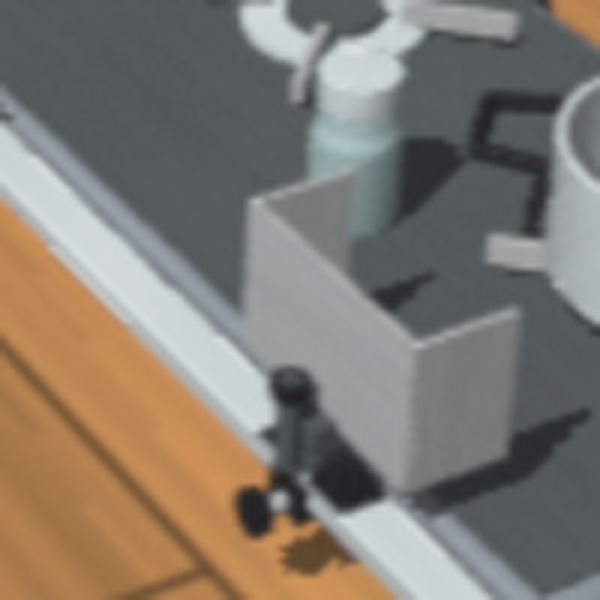

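View pics/t9.png

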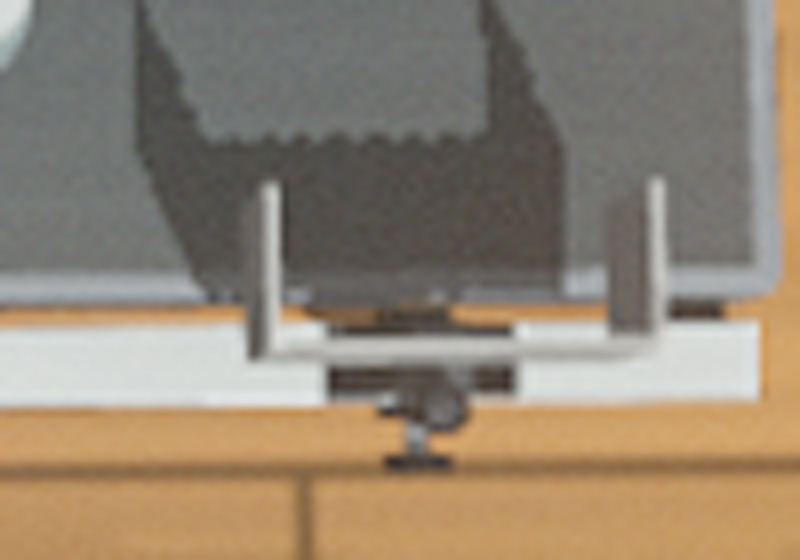

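View pics/top9.png

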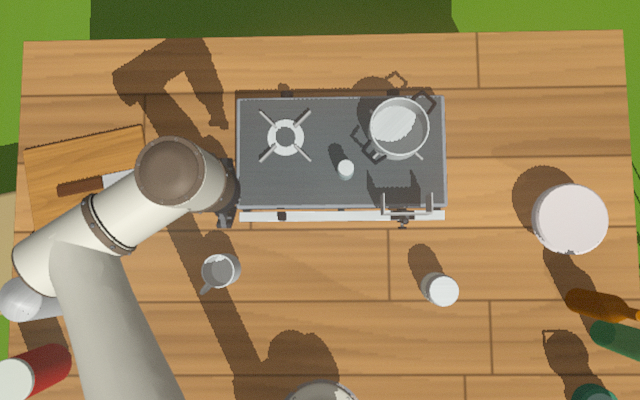

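```bash
python3 - <<'E'
from h import *
d=load('top9');T=lambda u,v,z:atz(d,350+(u+.5)/8-.5,170+(v+.5)/8-.5,z).round(4)
print(T(262,345,.15),T(666,345,.15),T(262,180,.15),T(665,180,.15))
print(T(327,372,.0605),T(517,372,.0605),T(418,462,.055))
E
```

```text
[ 0.5132 -0.146   0.15  ] [ 0.5121 -0.2578  0.15  ] [ 0.5594 -0.1469  0.15  ] [ 0.5581 -0.2589  0.15  ]
[ 0.5102 -0.1753  0.0605] [ 0.5096 -0.2327  0.0605] [ 0.4828 -0.203   0.055 ]
```

```bash
python3 -c "
from station import robot
print(robot.job_done())"
```

```text
the job is handed in; nothing more can be done
None
```

The wind screen's roller is in the catch's notch by my measurements, and I've handed the job in. No verdict was reported.

- **Push:** I pushed the left wing towards -y with shut fingers. Wrist force rose to about 10 N on the near ramp, a bit over the 3 to 8 N given. It fell to about 0.4 N as the roller dropped in. I then nudged the screen about 1–2 mm further at about 2 N.
- **Last checks:** In the final pictures the screen's middle is at y ≈ -0.202 and the catch's at ≈ -0.203 to -0.204. That is about 1–2 mm off centre, against the 4 mm allowed. The screen didn't move when the hand withdrew. The pot, shaker, mug and can look unmoved, and the hand is well clear at about 14 s. I could not read the plunger height directly; the drop is inferred from the force dip and the position.
- **Disagreement:** In the side pictures the fingertips appeared about 30 mm higher than the reported tool height. My first approach at a reported height of 0.132 m passed over the sheet without touching it. I lowered to about 0.10 m and contact then came where I expected it.

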